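Lay out the condiment tray for the lunch-box line

ROBOT

A 6-joint arm with a two-finger parallel gripper is mounted at the origin on a cart in front of the work surface, level with it; the furniture and walls round the work are solid. World frame = base frame: x ahead of the robot, y to its left, z up, the work surface at z = 0. Lengths are in mm, angles in rad, forces in N, time in s.
With the tool pointing down it reaches from about 325 to 875 mm from the base axis. Payload 4.4 kg.
Tool frame: the origin (TCP) lies at the very end of the fingers, on their centre line; the grasp point (between the pads) lies 19 mm behind it; z points along the fingers, y is the line along which they close (so a half turn about z gives the same grasp; the last joint's range is limited). The gripper opens to 85 mm and grips with 20 to 120 N. Pads are 22 mm wide; open, the fingers measure 114 mm over their backs; the gripper's body (76 mm by 85 mm) begins 54 mm behind the grasp point. The pads swing forward as they close: fully open they stand 13 mm farther back than shut.
Start: joints at [1.083, 0.207, 1.542, -0, 1.393, -0.15], TCP at [190.029, 542.694, 231.282] pointing down, gripper open.
Joint ranges: [-2.73, 2.73], [-0.86, 2.22], [0.23, 2.46], [-1.11, 4.25], [0.08, 2.63], [-2.82, 2.82]. Speed limits (rad/s): [2.79, 2.79, 3.14, 3.14, 3.14, 3.14].

INTERFACE

Orientations are given as a 3x3 rotation matrix whose columns are the frame's x, y, z axes.
In Python, from workcell import arm gives the robot as it stands.
- The arm moves only by the tool drive_tool, never from a script. Its argument "deltas" is a list of rows, each an object with "grip": the finger opening in m, from 0 to 0.0854; "linear": the shift along the world's x, y, z in m, a list of three; "roll": the turn about the world's z in degrees. A call has 1 to 8 rows; each row is the pose to reach, as a shift and turn from the pose commanded when the call began; what a row does not reach only later rows make up. A row lasts 1/10 s, in which the tool goes at most 50 mm and 8.59 degrees, less where a joint would pass 70% of its speed; a pose out of reach is approached as far as the arm can. A call with a gripper value outside its range is refused whole. The fingers move at their own pace and stop on an object; the grip force is fixed at half the most. Time passes only in rows, so rows that repeat a pose let the fingers close. It gives the time, the measured TCP pose, the force, the opening and the grip force at its end, in the units of the state.
- arm.get_obs(): the state, without advancing time (a new reading comes with each control period).
- arm.snapshot(name): name is "scene" or "top"; returns a dict with "image" (400x640x3 uint8, red, green, blue), "mtx" (3x3 intrinsics, pixels), "k1" (the pictures are not rectified: a ray, as slopes to the right and down, at radius r is drawn at 1 + k1 r^2 times it, then the intrinsics apply), "pose" (4x4, takes a point from camera to world coordinates). Camera axes: x right, y down, z forward; pixel columns grow to the right and rows downward; lengths in mm; the calibration is good to about 2 mm. A picture is of the moment at which its call begins. There is no depth.
- arm.sign_off(): hands the job in; it is judged then, once.
The state is a dict: "clock": time; "joints": joint angles; "joint_velocities": joint speeds; "effort": joint torques, N m; "tool_pos": TCP position; "tcp_rot": TCP orientation; "ft_force": force on the tool from outside, world axes, zero at the start; "moment": the same for the moment, N m; "opening": opening from 0.0 (shut) to 1.0 (fully open); "grasp_force": force on a finger pad.
Only numpy, scipy, OpenCV 4.12 (cv2) and the standard library are available. Lean on these libraries where they do the work, as an engineer would, in place of code of your own. Each camera call takes 0.05 s, during which the arm holds its last target. There are 200 camera calls.

TASK

Lay out the six-compartment wooden tray for the lunch-box line, going by what already stands in its back row: put the empty steel pot in the middle of the compartment directly in front of (on the robot's side of) the tin, the tall jar in the one in front of the cream tub, and the short jar in the one in front of the stack of thin cups; stand the kitchen timer centrally on top of the tin. Everything ends upright and let go; do not tip anything over, and leave the tin, the tub and the cups where they stand.

Things in the scene. Friction and masses are not known exactly. Their poses are not given: they have to be found in the camera images.
- tray: Fixed low light-wood tray, 210 (x) by 326 (y) mm, 2 rows of 3 compartments. Origin: centre of its underside, on the table. +x points to the back row (away from the robot), +y to its left, z up; turned up to 0.2 rad. Floor 5 mm above the table, dividers 12, rim 14 mm. Compartment centres: x = +50 (back) or -50 mm (front), y = +105, 0, -105 mm; each 96 by 100 mm inside. Front row starts empty.
- tin: Round food tin with a flat metal lid, 75 mm across, 58 mm high. Origin at the centre of its underside. Starts in the middle of one of the three compartments of the tray's back row (which one varies) and stays there; it stands loose on the tray's floor. z axis up.
- tub: Round white tub of cream with a foil lid, 72 mm across at the top, 71 mm high. Origin at the centre of its underside. Starts in the middle of one of the three compartments of the tray's back row (which one varies) and stays there; it stands loose on the tray's floor. z axis up.
- cups: Stack of nested thin fluted green film cups, 69 mm across at the rim, 65 mm high. Origin at the centre of its underside. Starts in the middle of one of the three compartments of the tray's back row (which one varies) and stays there; it stands loose on the tray's floor. z axis up.
- pot_mid (a point): Centre, half-way up, of the small empty stainless steel pot: round, slightly conical, 57 mm across at the open rim (narrower below), 40 mm high, thin-walled. Stands loose on the table left of the tray. z axis up.
- tall_jar_mid (a point): Centre, half-way up, of the tall spice jar: 45 mm across, 106 mm high, red screw cap about as wide as the jar. Best gripped in its upper half. Stands loose on the table left of the tray. z axis up.
- short_jar_mid (a point): Centre, half-way up, of the short spice jar: 44 mm across, 96 mm high, dark screw cap about as wide as the jar. Best gripped in its upper half. Stands loose on the table left of the tray. z axis up.
- timer_mid (a point): Centre, half-way up, of the round wind-up kitchen timer: white base 66 mm across and 20 mm high, red dial above it that narrows to a small knob; 48 mm high in all, the dial does not turn. Best gripped low, round its base. Stands loose on the table left of the tray. z axis up.
Not all that is in view belongs to the job. Several things look just like the part that bears tall_jar_mid: the one meant starts farthest from the robot's base.

How it is judged (in metres and radians):
At the end, for the whole second after the job is handed in: Pot, tall jar and short jar stand upright on the front-row floor straight before tin, tub and cups respectively, within 15 mm of the compartment centre in x and y; timer upright on the tin within 15 mm of its axis; tin, tub and cups upright, moved under 15 mm; all at rest (x of tall_jar_mid in the frame of tray between -0.065 and -0.035 m and z of tall_jar_mid in the frame of tray between 0.053 and 0.063 m and angle between each of tall_jar_mid, short_jar_mid, pot_mid, timer_mid, tin, tub, cups's own z axis and vertical below 0.12 rad and ((y of tub in the frame of tray between -0.135 and -0.075 m and y of tall_jar_mid in the frame of tray between -0.12 and -0.09 m) or (y of tub in the frame of tray between -0.03 and 0.03 m and y of tall_jar_mid in the frame of tray between -0.015 and 0.015 m) or (y of tub in the frame of tray between 0.075 and 0.135 m and y of tall_jar_mid in the frame of tray between 0.09 and 0.12 m)) and x of short_jar_mid in the frame of tray between -0.065 and -0.035 m and z of short_jar_mid in the frame of tray between 0.048 and 0.058 m and ((y of cups in the frame of tray between -0.135 and -0.075 m and y of short_jar_mid in the frame of tray between -0.12 and -0.09 m) or (y of cups in the frame of tray between -0.03 and 0.03 m and y of short_jar_mid in the frame of tray between -0.015 and 0.015 m) or (y of cups in the frame of tray between 0.075 and 0.135 m and y of short_jar_mid in the frame of tray between 0.09 and 0.12 m)) and x of pot_mid in the frame of tray between -0.065 and -0.035 m and z of pot_mid in the frame of tray between 0.02 and 0.03 m and ((y of tin in the frame of tray between -0.135 and -0.075 m and y of pot_mid in the frame of tray between -0.12 and -0.09 m) or (y of tin in the frame of tray between -0.03 and 0.03 m and y of pot_mid in the frame of tray between -0.015 and 0.015 m) or (y of tin in the frame of tray between 0.075 and 0.135 m and y of pot_mid in the frame of tray between 0.09 and 0.12 m)) and horizontal distance between timer_mid and tin below 0.015 m and z of timer_mid in the frame of tin between 0.077 and 0.087 m and distance of each of tin, tub, cups from where it was at the start of the episode below 0.015 m and linear speed of each of tall_jar, short_jar, pot, timer below 0.02 m/s and angular speed of each of tall_jar, short_jar, pot, timer below 0.3 rad/s); the robot touches nothing.
It fails at once if the pot, a jar, the timer, the tin, the tub or the cup stack is tipped over (angle between any of tall_jar_mid, short_jar_mid, pot_mid, timer_mid, tin, tub, cups's own z axis and vertical above 1 rad).
It also fails if it takes over 115 s, if anything falls off the work surface, if the arm or the gripper's body presses on something with over 40 N, if the wrist force passes 120 N, or if a joint passes its speed limit or range.

## Working session

There is one attempt and no reset: what is moved stays moved. The work goes in short steps, Python scripts to look and compute and a tool call to move; the robot and the scene stay as the last step left them, time stands still between calls to the robot, and variables do not carry over. Pictures are saved under pics/ and viewed, at most 14 in all, crops included, and the job is handed in when it is done.

Besides the shell and the picture viewer there is one more tool, called after "Request:" as name(argument=value, ...), one argument or row to a line, values as JSON. drive_tool: Moves the arm, as the interface text tells. Its arguments: {"type":"object","properties":{"deltas":{"type":"array","items":{"type":"object","properties":{"grip":{"type":"number"},"linear":{"type":"array","items":{"type":"number"}},"roll":{"type":"number"}}}}},"required":["deltas"]}

```bash
mkdir -p pics; ls; cat > h.py <<'E'
import numpy as np, cv2
from workcell import arm
def snap(n,f=None):
    s=arm.snapshot(n)
    if f: cv2.imwrite(f'pics/{f}.png',s['image'][:,:,::-1]); np.savez(f'pics/{f}.npz',**{k:s[k] for k in('mtx','k1','pose','image')})
    return s
def load(f): return dict(np.load(f'pics/{f}.npz'))
def ray(s,u,v):
    K=np.array(s['mtx'],float);k=float(s['k1'])
    d=cv2.undistortPoints(np.array([[[u,v]]],float),K,np.array([k,0,0,0.]))[0,0]
    P=np.array(s['pose']);return P[:3,3],P[:3,:3]@np.array([d[0],d[1],1])
def at_z(s,u,v,z):
    o,d=ray(s,u,v);return (o+d*(z-o[2])/d[2]).round(1)
def tri(*obs):
    A=np.zeros((3,3));b=np.zeros(3);L=[]
    for s,u,v in obs:
        o,d=ray(s,u,v);d=d/np.linalg.norm(d);M=np.eye(3)-np.outer(d,d);A+=M;b+=M@o;L.append((o,M))
    p=np.linalg.solve(A,b);return p.round(1),[round(float(np.linalg.norm(M@(p-o))),1) for o,M in L]
def proj(s,p):
    P=np.array(s['pose']);c=P[:3,:3].T@(np.array(p,float)-P[:3,3]);
    return cv2.projectPoints(c[None],np.zeros(3),np.zeros(3),np.array(s['mtx'],float),np.array([float(s['k1']),0,0,0]))[0].ravel().round(1)
E
python3 - <<'E'
from h import *
for n in('scene','top'):
    s=snap(n,n+'0');print(n,np.round(s['mtx'],1).tolist(),s['k1'],np.round(s['pose'],2).tolist())
o=arm.get_obs();print(o['clock'],o['tool_pos'],np.round(o['tcp_rot'],3).tolist(),o['ft_force'])
E
```

```text
pics
scene [[415.7, 0.0, 317.1], [0.0, 415.7, 195.1], [0.0, 0.0, 1.0]] -0.08929705342508777 [[0.86, -0.33, 0.39, 163.65], [-0.51, -0.55, 0.66, -526.12], [0.0, -0.77, -0.64, 616.99], [0.0, 0.0, 0.0, 1.0]]
top [[362.8, 0.0, 319.0], [0.0, 362.8, 201.3], [0.0, 0.0, 1.0]] -0.03471834201849097 [[-0.02, -0.99, 0.17, 375.87], [-1.0, 0.02, -0.0, 59.55], [-0.0, -0.17, -0.99, 905.71], [0.0, 0.0, 0.0, 1.0]]
0.1 [189.68871471 542.07668272 230.20124783] [[-0.944, 0.33, -0.001], [0.33, 0.944, -0.002], [0.0, -0.002, -1.0]] [ 0.15608002  0.51179541 -0.44458504]
```

View pics/scene0.png

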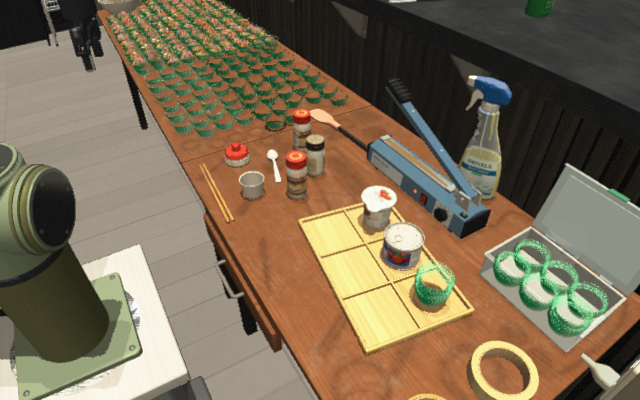

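View pics/top0.png

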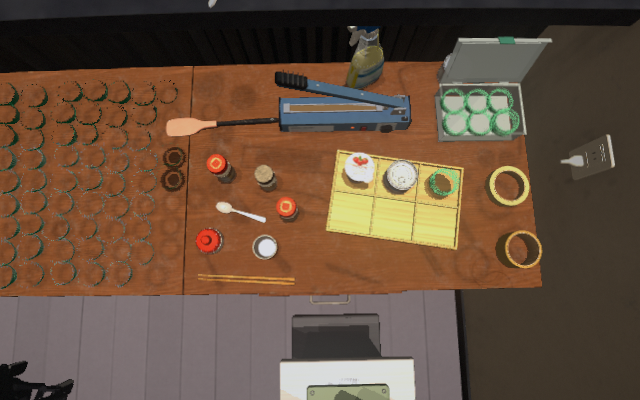

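The back row from left (+y) to right is tub (scene 378,205), tin (403,245) and cups (434,285). So the tall jar goes front-left, the pot front-middle and the short jar front-right. There are two red-capped jars: A at top (217,163) / scene (302,125), and B at top (287,208) / scene (296,170). I'll enlarge both views.

```bash
python3 - <<'E'
from h import *
t=load('top0')['image'][:,:,::-1]; s=load('scene0')['image'][:,:,::-1]
a=cv2.resize(t[145:265,190:310],None,fx=5,fy=5,interpolation=cv2.INTER_CUBIC)[:, :]
cv2.imwrite('pics/c1.png',a)
b=cv2.resize(t[140:260,320:470],None,fx=5,fy=5,interpolation=cv2.INTER_CUBIC);cv2.imwrite('pics/c2.png',b)
c=cv2.resize(s[100:220,215:345],None,fx=5,fy=5,interpolation=cv2.INTER_CUBIC);cv2.imwrite('pics/c3.png',c)
E
```

```text
(no output)
```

View pics/c1.png

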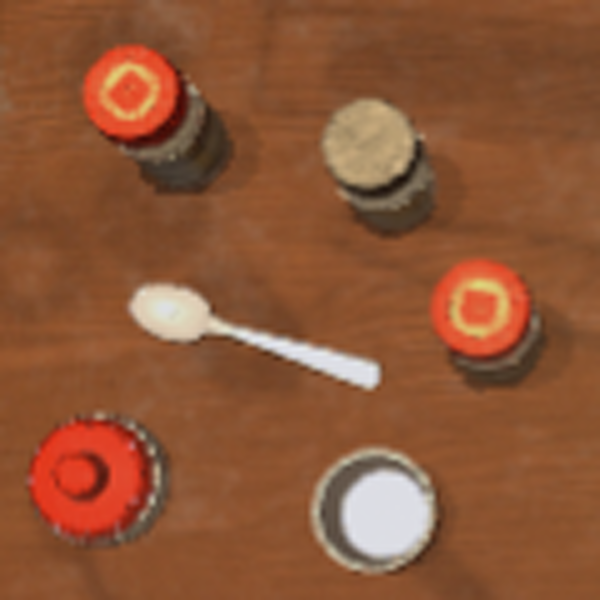

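View pics/c2.png

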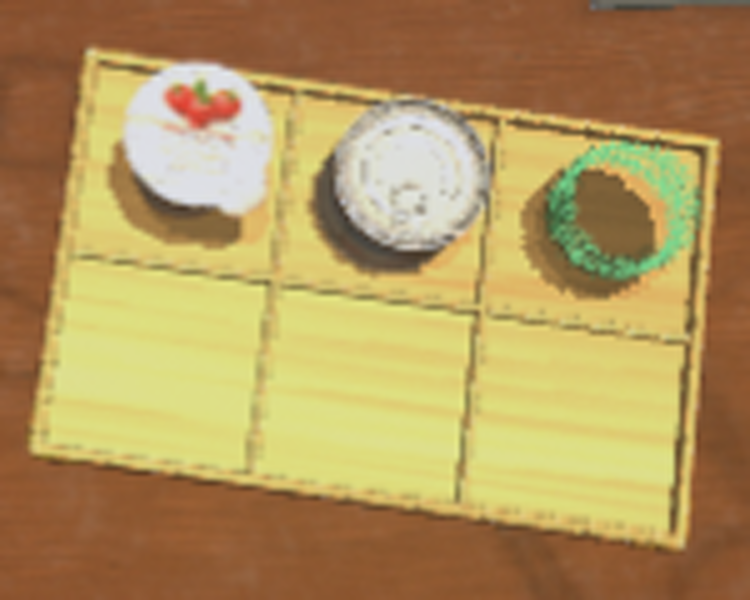

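View pics/c3.png

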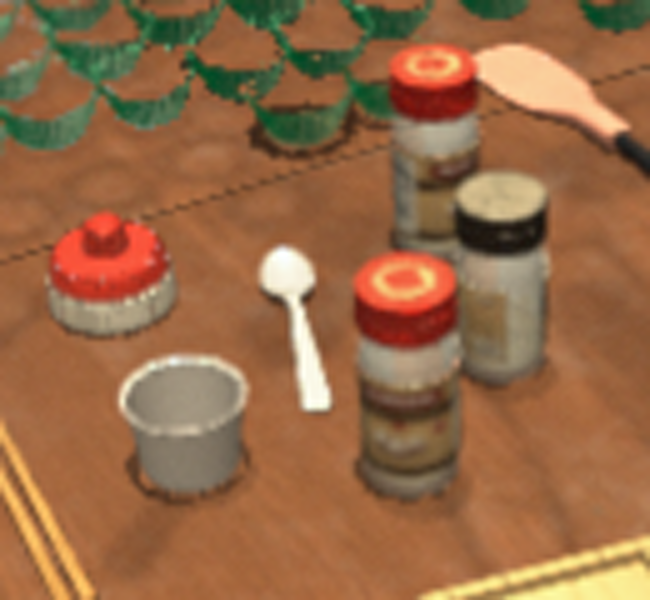

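```bash
python3 - <<'E'
from h import *
t=load('top0');s=load('scene0')
T=lambda x,y:(t,190+x/5-.4,145+y/5-.4); S=lambda x,y:(s,215+x/5-.4,100+y/5-.4)
for n,a,b in [('A',(132,92),(433,65)),('B',(482,308),(406,283)),('short',(370,143),(503,195)),('pot',(375,509),(183,392)),('knob',(81,475),(106,220))]:
    p,e=tri(T(*a),S(*b));print(n,p,e,'dist',np.hypot(*p[:2]).round())
C=lambda x,y:(320+x/5-.4,140+y/5-.4)
c=[at_z(t,*C(*q),14)[:2] for q in[(90,48),(720,140),(685,550),(30,457)]]
print(c)
loc=np.array([[105,163],[105,-163],[-105,-163],[-105,163]],float)
M=np.array(c);m=M.mean(0);N=M-m;th=np.arctan2((loc[:,0]*N[:,1]-loc[:,1]*N[:,0]).sum(),(loc*N).sum());R=np.array([[np.cos(th),-np.sin(th)],[np.sin(th),np.cos(th)]])
print(m,th,(M-(loc@R.T+m)).round(1).tolist())
for x in(50,-50):
  for y in(105,0,-105):print(x,y,(R@[x,y]+m).round(1))
print('tub',at_z(t,*C(198,135),76),'tin',at_z(t,*C(411,175),63),'cups',at_z(t,*C(624,210),70))
p=at_z(t,*C(411,175),63);print(proj(s,p))
E
```

```text
A [607.9 291.6 105.3] [0.3, 0.3] dist 674.0
B [505.  131.6 104. ] [0.1, 0.1] dist 522.0
short [584.6 183.8  94.5] [0.0, 0.0] dist 613.0
pot [419.2 188.6  40.6] [0.6, 0.6] dist 460.0
knob [438.  326.   50.2] [0.5, 0.5] dist 546.0
[array([664.9,   7.1]), array([ 610.5, -313. ]), array([ 403.8, -277.6]), array([456. ,  42.5])]
[ 533.8  -135.25] -0.1660998650389764 [[0.6, -1.0], [0.1, 0.4], [0.5, 1.0], [-1.2, -0.4]]
50 105 [600.5 -40. ]
50 0 [ 583.1 -143.5]
50 -105 [ 565.8 -247.1]
-50 105 [501.8 -23.4]
-50 0 [ 484.5 -127. ]
-50 -105 [ 467.1 -230.5]
tub [601.  -39.1  76. ] tin [ 582.9 -141.9   63. ] cups [ 562.4 -240.6   70. ]
[403.3 234.2]
```

The measurements agree with the text:
- **Heights:** cap tops come out at 105 and 94.5, the pot rim at 40.6 and the knob at 50, and the rays miss by less than 1 mm.
- **Tall jar:** A (top 216,163) is 674 mm from the base and B (287,208) is 522 mm, so A is the one meant.
- **Tray:** centre (533.8, -135.3), yaw -0.166, with corner residuals of about 1 mm.

I'll start with the pot.

Request:
drive_tool(
  deltas=[
    {"linear": [0.025,-0.038,0],"roll": 3,"grip": 0.0854},
    {"linear": [0.055,-0.083,0],"roll": 6,"grip": 0.0854},
    {"linear": [0.082,-0.125,0],"roll": 10,"grip": 0.0854},
    {"linear": [0.11,-0.166,0],"roll": 10,"grip": 0.0854},
    {"linear": [0.137,-0.208,0],"roll": 10,"grip": 0.0854},
    {"linear": [0.165,-0.25,-0.01],"roll": 10,"grip": 0.0854},
    {"linear": [0.19,-0.292,-0.02],"roll": 10,"grip": 0.0854},
    {"linear": [0.215,-0.33,-0.04],"roll": 10,"grip": 0.0854},
  ],
)

```text
clock: 0.9
tool_pos: [404.4, 214.5, 193.8]
tcp_rot: [[-0.987, 0.162, 0.003], [0.162, 0.987, 0.001], [-0.003, 0.001, -1.0]]
ft_force: [0.6, -0.1, 0.1]
opening: 1.004
grasp_force: 0.0
```

Request:
drive_tool(
  deltas=[
    {"linear": [0.014,-0.024,-0.03],"grip": 0.0854},
    {"linear": [0.014,-0.024,-0.07],"grip": 0.0854},
    {"linear": [0.014,-0.024,-0.1],"grip": 0.0854},
    {"linear": [0.014,-0.024,-0.12],"grip": 0.0854},
    {"linear": [0.014,-0.024,-0.13],"grip": 0.0854},
    {"linear": [0.014,-0.024,-0.13],"grip": 0.0854},
  ],
)

```text
validation failed for argument at $.de...
```

Request:
drive_tool(
  deltas=[
    {"linear": [0.014,-0.024,-0.03],"roll": 0,"grip": 0.0854},
    {"linear": [0.014,-0.024,-0.07],"roll": 0,"grip": 0.0854},
    {"linear": [0.014,-0.024,-0.1],"roll": 0,"grip": 0.0854},
    {"linear": [0.014,-0.024,-0.12],"roll": 0,"grip": 0.0854},
    {"linear": [0.014,-0.024,-0.13],"roll": 0,"grip": 0.0854},
    {"linear": [0.014,-0.024,-0.13],"roll": 0,"grip": 0.0854},
  ],
)

```text
clock: 1.5
tool_pos: [415.3, 191.8, 61.5]
tcp_rot: [[-0.987, 0.162, -0.004], [0.162, 0.987, -0.001], [0.004, -0.002, -1.0]]
ft_force: [-0.5, 0.5, -0.3]
opening: 0.997
grasp_force: 0.0
```

```bash
python3 - <<'E'
from h import *
a=snap('scene','s1')['image'][60:220,180:340,::-1];b=snap('top','t1')['image'][160:320,180:340,::-1]
cv2.imwrite('pics/v1.png',cv2.resize(np.hstack([a,b]),None,fx=2.5,fy=2.5,interpolation=cv2.INTER_CUBIC))
o=arm.get_obs();print(o['tool_pos'],o['ft_force'])
E
```

```text
[417.42506642 192.42085586  63.68268104] [-0.04563825  0.32374665  0.2465528 ]
```

View pics/v1.png

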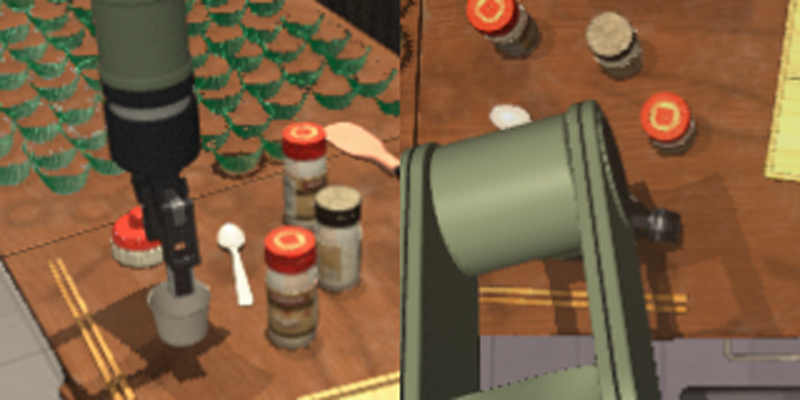

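```bash
python3 - <<'E'
from h import *
s=load('s1')
for op in(43,50,57):
  for z in(62,74):
    p=proj(s,[418.5-.162*op,190.5-.987*op,z]);print(op,z,(p-[180,60])*2.5)
print((proj(s,[419.2,188.6,40.6])-[180,60])*2.5)
E
```

```text
43 62 [187.25 302.75]
43 74 [185.75 291.75]
50 62 [189.25 307.5 ]
50 74 [188.  296.5]
57 62 [191.5  312.25]
57 74 [190.   301.25]
[178.5 295. ]
```

Request:
drive_tool(
  deltas=[
    {"linear": [0,0,0],"roll": 0,"grip": 0.0854},
    {"linear": [0,0,0],"roll": 0,"grip": 0.0854},
  ],
)

```text
clock: 1.8
tool_pos: [417.9, 192.5, 64.3]
tcp_rot: [[-0.987, 0.161, 0.003], [0.161, 0.987, 0.001], [-0.003, 0.001, -1.0]]
ft_force: [-0.2, 0.3, -0.4]
opening: 0.994
grasp_force: 0.0
```

Request:
drive_tool(
  deltas=[
    {"linear": [0,0,0],"roll": 0,"grip": 0.0854},
  ],
)

```text
clock: 1.9
tool_pos: [417.5, 192.4, 63.9]
tcp_rot: [[-0.987, 0.161, 0.002], [0.161, 0.987, 0.0], [-0.002, 0.001, -1.0]]
ft_force: [0.0, -0.4, -0.2]
opening: 0.996
grasp_force: 0.0
```

Request:
drive_tool(
  deltas=[
    {"linear": [0.002,-0.004,-0.015],"roll": 0,"grip": 0.0854},
    {"linear": [0.002,-0.004,-0.035],"roll": 0,"grip": 0.0854},
    {"linear": [0.002,-0.004,-0.05],"roll": 0,"grip": 0.0854},
    {"linear": [0.002,-0.004,-0.058],"roll": 0,"grip": 0.0854},
    {"linear": [0.002,-0.004,-0.058],"roll": 0,"grip": 0.0854},
    {"linear": [0.002,-0.004,-0.058],"roll": 0,"grip": 0.0854},
  ],
)

```text
clock: 2.5
tool_pos: [419.3, 188.3, 5.5]
tcp_rot: [[-0.987, 0.161, 0.001], [0.161, 0.987, 0.0], [-0.001, 0.0, -1.0]]
ft_force: [-0.1, 0.1, 0.2]
opening: 1.003
grasp_force: 0.0
```

Request:
drive_tool(
  deltas=[
    {"linear": [0,0,0],"roll": 0,"grip": 0.05},
    {"linear": [0,0,0],"roll": 0,"grip": 0.05},
    {"linear": [0,0,0],"roll": 0,"grip": 0.05},
    {"linear": [0,0,0],"roll": 0,"grip": 0.05},
    {"linear": [0,0,0],"roll": 0,"grip": 0.05},
    {"linear": [0,0,0],"roll": 0,"grip": 0.05},
  ],
)

```text
clock: 3.1
tool_pos: [419.6, 188.4, 6.4]
tcp_rot: [[-0.987, 0.161, 0.002], [0.161, 0.987, 0.0], [-0.001, 0.001, -1.0]]
ft_force: [-2.9, -0.9, 8.0]
opening: 0.636
grasp_force: 61.4
```

Request:
drive_tool(
  deltas=[
    {"linear": [0,0,0.02],"roll": 0,"grip": 0.05},
    {"linear": [0,0,0.06],"roll": 0,"grip": 0.05},
    {"linear": [0,0,0.1],"roll": 0,"grip": 0.05},
    {"linear": [0,-0.01,0.14],"roll": 0,"grip": 0.05},
    {"linear": [0.005,-0.035,0.16],"roll": 0,"grip": 0.05},
    {"linear": [0.013,-0.07,0.16],"roll": 0,"grip": 0.05},
    {"linear": [0.022,-0.11,0.16],"roll": 0,"grip": 0.05},
    {"linear": [0.03,-0.15,0.16],"roll": 0,"grip": 0.05},
  ],
)

```text
clock: 3.9
tool_pos: [449.0, 37.0, 165.7]
tcp_rot: [[-0.987, 0.16, 0.002], [0.16, 0.987, -0.0], [-0.002, 0.0, -1.0]]
ft_force: [0.5, 0.0, -1.2]
opening: 0.635
grasp_force: 63.4
```

Request:
drive_tool(
  deltas=[
    {"linear": [0.008,-0.04,0],"roll": 0,"grip": 0.05},
    {"linear": [0.016,-0.08,0],"roll": 0,"grip": 0.05},
    {"linear": [0.024,-0.12,0],"roll": 0,"grip": 0.05},
    {"linear": [0.032,-0.15,0],"roll": 0,"grip": 0.05},
    {"linear": [0.035,-0.165,-0.02],"roll": 0,"grip": 0.05},
    {"linear": [0.035,-0.165,-0.05],"roll": 0,"grip": 0.05},
    {"linear": [0.035,-0.165,-0.08],"roll": 0,"grip": 0.05},
    {"linear": [0.035,-0.165,-0.08],"roll": 0,"grip": 0.05},
  ],
)

```text
clock: 4.7
tool_pos: [479.6, -125.3, 80.9]
tcp_rot: [[-0.987, 0.162, -0.009], [0.162, 0.987, 0.004], [0.01, 0.003, -1.0]]
ft_force: [-0.2, 0.8, -1.9]
opening: 0.634
grasp_force: 63.5
```

Request:
drive_tool(
  deltas=[
    {"linear": [0,0,0],"roll": 0,"grip": 0.05},
    {"linear": [0,0,0],"roll": 0,"grip": 0.05},
  ],
)

```text
clock: 4.9
tool_pos: [485.2, -127.3, 86.8]
tcp_rot: [[-0.987, 0.161, 0.003], [0.161, 0.987, -0.001], [-0.003, -0.001, -1.0]]
ft_force: [-0.0, -0.8, -0.3]
opening: 0.636
grasp_force: 63.5
```

```bash
python3 - <<'E'
from h import *
a=snap('scene','s2')['image'][180:340,300:460,::-1];b=snap('top','t2')['image'][140:300,320:480,::-1]
cv2.imwrite('pics/v2.png',cv2.resize(np.hstack([a,b]),None,fx=2.5,fy=2.5,interpolation=cv2.INTER_CUBIC))
o=arm.get_obs();print(o['tool_pos'],o['ft_force'])
E
```

```text
[ 485.36974278 -127.36353091   87.0384302 ] [-0.2343512  -0.62023013 -0.21974539]
```

View pics/v2.png

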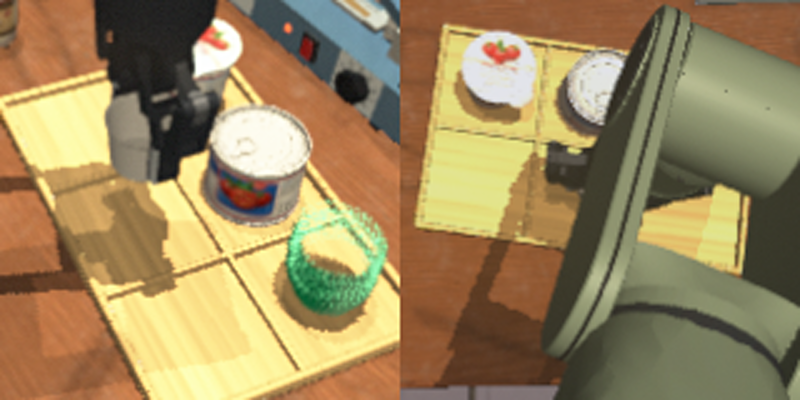

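The pot is held upright (crop 130,135) above the middle front compartment. Lowering it now.

Request:
drive_tool(
  deltas=[
    {"linear": [-0.001,0,-0.02],"roll": 0,"grip": 0.05},
    {"linear": [-0.001,0,-0.045],"roll": 0,"grip": 0.05},
    {"linear": [-0.001,0,-0.062],"roll": 0,"grip": 0.05},
    {"linear": [-0.001,0,-0.07],"roll": 0,"grip": 0.05},
    {"linear": [-0.001,0,-0.074],"roll": 0,"grip": 0.05},
    {"linear": [-0.001,0,-0.075],"roll": 0,"grip": 0.05},
    {"linear": [-0.001,0,-0.075],"roll": 0,"grip": 0.05},
  ],
)

```text
clock: 5.7
tool_pos: [483.9, -127.2, 11.6]
tcp_rot: [[-0.987, 0.161, 0.002], [0.161, 0.987, -0.001], [-0.002, -0.001, -1.0]]
ft_force: [-0.6, -0.9, -1.6]
opening: 0.636
grasp_force: 63.5
```

Request:
drive_tool(
  deltas=[
    {"linear": [0,0,-0.001],"roll": 0,"grip": 0.05},
    {"linear": [0,0,-0.001],"roll": 0,"grip": 0.05},
    {"linear": [0,0,-0.001],"roll": 0,"grip": 0.065},
    {"linear": [0,0,-0.001],"roll": 0,"grip": 0.075},
    {"linear": [0,0,-0.001],"roll": 0,"grip": 0.075},
    {"linear": [0,0,-0.001],"roll": 0,"grip": 0.075},
  ],
)

```text
clock: 6.3
tool_pos: [482.9, -126.9, 9.0]
tcp_rot: [[-0.987, 0.162, 0.0], [0.162, 0.987, -0.0], [-0.0, -0.0, -1.0]]
ft_force: [0.3, -0.2, -0.4]
opening: 0.881
grasp_force: 0.0
```

Request:
drive_tool(
  deltas=[
    {"linear": [0,0,0.02],"roll": 0,"grip": 0.08},
    {"linear": [0,0,0.06],"roll": 0,"grip": 0.0854},
    {"linear": [0,0,0.1],"roll": 0,"grip": 0.0854},
    {"linear": [0,0.03,0.14],"roll": 0,"grip": 0.0854},
    {"linear": [-0.005,0.08,0.16],"roll": 0,"grip": 0.0854},
    {"linear": [-0.01,0.13,0.16],"roll": 0,"grip": 0.0854},
    {"linear": [-0.015,0.18,0.16],"roll": 0,"grip": 0.0854},
    {"linear": [-0.02,0.23,0.16],"roll": 0,"grip": 0.0854},
  ],
)

```text
clock: 7.1
tool_pos: [463.0, 100.3, 169.5]
tcp_rot: [[-0.987, 0.162, 0.001], [0.162, 0.987, 0.0], [-0.001, 0.0, -1.0]]
ft_force: [1.5, 0.7, 0.2]
opening: 0.997
grasp_force: 0.0
```

Request:
drive_tool(
  deltas=[
    {"linear": [-0.005,0.05,0],"roll": 0,"grip": 0.0854},
    {"linear": [-0.01,0.1,0],"roll": 0,"grip": 0.0854},
    {"linear": [-0.015,0.15,0],"roll": 0,"grip": 0.0854},
    {"linear": [-0.022,0.195,0],"roll": 0,"grip": 0.0854},
    {"linear": [-0.025,0.226,-0.02],"roll": 0,"grip": 0.0854},
    {"linear": [-0.025,0.226,-0.06],"roll": 0,"grip": 0.0854},
    {"linear": [-0.025,0.226,-0.09],"roll": 0,"grip": 0.0854},
    {"linear": [-0.025,0.226,-0.1],"roll": 0,"grip": 0.0854},
  ],
)

```text
clock: 7.9
tool_pos: [435.0, 323.4, 65.0]
tcp_rot: [[-0.987, 0.161, -0.007], [0.161, 0.987, -0.004], [0.006, -0.005, -1.0]]
ft_force: [0.1, -0.6, -0.1]
opening: 1.002
grasp_force: 0.0
```

Request:
drive_tool(
  deltas=[
    {"linear": [0,0,0],"roll": 0,"grip": 0.0854},
    {"linear": [0,0,0],"roll": 0,"grip": 0.0854},
    {"linear": [0,0,0],"roll": 0,"grip": 0.0854},
  ],
)

```text
clock: 8.2
tool_pos: [440.1, 325.2, 71.1]
tcp_rot: [[-0.987, 0.162, 0.004], [0.162, 0.987, 0.002], [-0.003, 0.003, -1.0]]
ft_force: [0.6, 1.2, -0.2]
opening: 0.998
grasp_force: 0.0
```

```bash
python3 - <<'E'
from h import *
a=snap('scene','s3')['image'][60:220,180:340,::-1]
b=snap('scene')['image'][180:340,300:460,::-1]
cv2.imwrite('pics/v3.png',cv2.resize(np.hstack([a,b]),None,fx=2.5,fy=2.5,interpolation=cv2.INTER_CUBIC))
o=arm.get_obs();print(o['tool_pos'],o['ft_force'])
s=load('s3')
print('pot rim exp',(proj(s,[484.5,-127,45])-[300,180])*2.5+[400,0])
E
```

```text
[439.77028085 325.09738046  70.9387929 ] [-0.2906832   0.42760511  0.30151003]
pot rim exp [537.5 190. ]
```

View pics/v3.png

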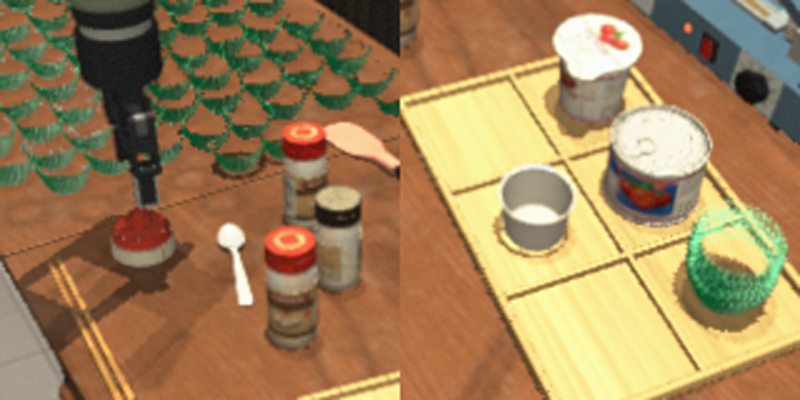

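The pot sits in its compartment: the rim in the crop is at (537,190), exactly as predicted. The fingers are now above the timer.

Request:
drive_tool(
  deltas=[
    {"linear": [-0.002,0.001,-0.02],"roll": 0,"grip": 0.0854},
    {"linear": [-0.002,0.001,-0.04],"roll": 0,"grip": 0.0854},
    {"linear": [-0.002,0.001,-0.055],"roll": 0,"grip": 0.0854},
    {"linear": [-0.002,0.001,-0.065],"roll": 0,"grip": 0.0854},
    {"linear": [-0.002,0.001,-0.07],"roll": 0,"grip": 0.0854},
    {"linear": [-0.002,0.001,-0.07],"roll": 0,"grip": 0.0854},
    {"linear": [-0.002,0.001,-0.07],"roll": 0,"grip": 0.0854},
  ],
)

```text
clock: 9.0
tool_pos: [436.8, 325.9, -0.5]
tcp_rot: [[-0.987, 0.162, 0.001], [0.162, 0.987, 0.001], [-0.001, 0.001, -1.0]]
ft_force: [-0.4, -0.1, 0.9]
opening: 1.0
grasp_force: 0.0
```

Request:
drive_tool(
  deltas=[
    {"linear": [0,0,0],"roll": 0,"grip": 0.06},
    {"linear": [0,0,0],"roll": 0,"grip": 0.06},
    {"linear": [0,0,0],"roll": 0,"grip": 0.06},
    {"linear": [0,0,0],"roll": 0,"grip": 0.06},
    {"linear": [0,0,0],"roll": 0,"grip": 0.06},
  ],
)

```text
clock: 9.5
tool_pos: [437.7, 326.5, 0.7]
tcp_rot: [[-0.987, 0.162, 0.003], [0.162, 0.987, 0.002], [-0.003, 0.002, -1.0]]
ft_force: [-0.2, -0.4, 4.9]
opening: 0.745
grasp_force: 66.3
```

Request:
drive_tool(
  deltas=[
    {"linear": [0,0,0.02],"roll": 0,"grip": 0.06},
    {"linear": [0,0,0.06],"roll": 0,"grip": 0.06},
    {"linear": [0,0,0.1],"roll": 0,"grip": 0.06},
    {"linear": [0,-0.01,0.14],"roll": 0,"grip": 0.06},
    {"linear": [0.005,-0.035,0.17],"roll": 0,"grip": 0.06},
    {"linear": [0.015,-0.075,0.18],"roll": 0,"grip": 0.06},
    {"linear": [0.025,-0.115,0.18],"roll": 0,"grip": 0.06},
    {"linear": [0.035,-0.155,0.18],"roll": 0,"grip": 0.06},
  ],
)

```text
clock: 10.3
tool_pos: [471.5, 169.4, 180.0]
tcp_rot: [[-0.987, 0.161, 0.002], [0.161, 0.987, 0.0], [-0.002, 0.0, -1.0]]
ft_force: [1.8, 0.8, -1.4]
opening: 0.747
grasp_force: 66.4
```

Request:
drive_tool(
  deltas=[
    {"linear": [0.015,-0.04,0],"roll": 0,"grip": 0.06},
    {"linear": [0.03,-0.08,0],"roll": 0,"grip": 0.06},
    {"linear": [0.045,-0.12,0],"roll": 0,"grip": 0.06},
    {"linear": [0.06,-0.16,0],"roll": 0,"grip": 0.06},
    {"linear": [0.075,-0.2,0],"roll": 0,"grip": 0.06},
    {"linear": [0.09,-0.24,0],"roll": 0,"grip": 0.06},
    {"linear": [0.1,-0.275,0],"roll": 0,"grip": 0.06},
    {"linear": [0.108,-0.3,0],"roll": 0,"grip": 0.06},
  ],
)

```text
clock: 11.1
tool_pos: [579.3, -132.0, 178.8]
tcp_rot: [[-0.987, 0.163, -0.0], [0.163, 0.987, -0.001], [0.0, -0.001, -1.0]]
ft_force: [0.2, 1.1, -1.2]
opening: 0.744
grasp_force: 66.4
```

Request:
drive_tool(
  deltas=[
    {"linear": [0.003,-0.01,-0.02],"roll": 0,"grip": 0.06},
    {"linear": [0.003,-0.014,-0.05],"roll": 0,"grip": 0.06},
    {"linear": [0.003,-0.014,-0.07],"roll": 0,"grip": 0.06},
    {"linear": [0.003,-0.014,-0.08],"roll": 0,"grip": 0.06},
    {"linear": [0.003,-0.014,-0.08],"roll": 0,"grip": 0.06},
    {"linear": [0.003,-0.014,-0.08],"roll": 0,"grip": 0.06},
  ],
)

```text
clock: 11.7
tool_pos: [582.8, -143.4, 99.8]
tcp_rot: [[-0.987, 0.161, 0.001], [0.161, 0.987, -0.0], [-0.001, -0.0, -1.0]]
ft_force: [0.1, 0.4, 0.2]
opening: 0.745
grasp_force: 66.4
```

```bash
python3 - <<'E'
from h import *
a=snap('scene','s4')['image'][150:310,310:470,::-1]
cv2.imwrite('pics/v4.png',cv2.resize(a,None,fx=3,fy=3,interpolation=cv2.INTER_CUBIC))
o=arm.get_obs();print(o['tool_pos'],o['ft_force'],o['opening'])
E
```

```text
[ 583.33967566 -143.59040748  100.50054071] [-0.36197978 -0.69025094 -0.33806552] 0.7477631943093628
```

View pics/v4.png

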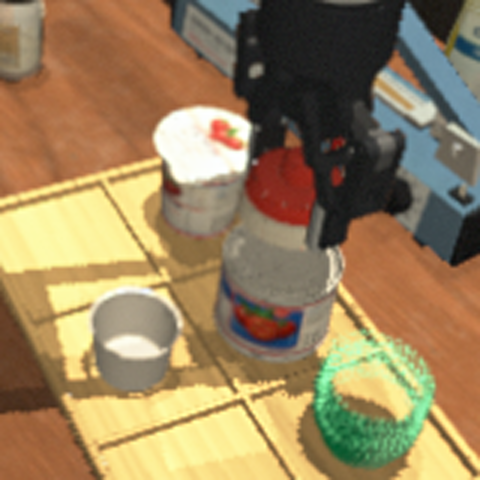

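The timer (crop 290,190) is held upright over the tin lid. Lowering in small steps.

Request:
drive_tool(
  deltas=[
    {"linear": [0,0.001,-0.012],"roll": 0,"grip": 0.06},
    {"linear": [0,0.001,-0.024],"roll": 0,"grip": 0.06},
    {"linear": [0,0.001,-0.031],"roll": 0,"grip": 0.06},
    {"linear": [0,0.001,-0.035],"roll": 0,"grip": 0.06},
    {"linear": [0,0.001,-0.036],"roll": 0,"grip": 0.06},
    {"linear": [0,0.001,-0.036],"roll": 0,"grip": 0.06},
    {"linear": [0,0.001,-0.036],"roll": 0,"grip": 0.06},
  ],
)

```text
clock: 12.45
tool_pos: [582.0, -142.1, 63.8]
tcp_rot: [[-0.987, 0.161, -0.001], [0.161, 0.987, 0.001], [0.001, 0.0, -1.0]]
ft_force: [-3.1, 2.6, 5.1]
opening: 0.745
grasp_force: 67.1
```

Request:
drive_tool(
  deltas=[
    {"linear": [0,0,-0.001],"roll": 0,"grip": 0.06},
    {"linear": [0,0,-0.001],"roll": 0,"grip": 0.06},
  ],
)

```text
clock: 12.65
tool_pos: [582.1, -142.2, 63.7]
tcp_rot: [[-0.987, 0.161, -0.001], [0.161, 0.987, 0.001], [0.001, 0.0, -1.0]]
ft_force: [-5.8, 1.4, 11.0]
opening: 0.749
grasp_force: 67.8
```

Contact is made (11 N). Now I'll open, then rise.

Request:
drive_tool(
  deltas=[
    {"linear": [0,0,0.001],"roll": 0,"grip": 0.066},
    {"linear": [0,0,0.001],"roll": 0,"grip": 0.07},
    {"linear": [0,0,0.001],"roll": 0,"grip": 0.078},
    {"linear": [0,0,0.001],"roll": 0,"grip": 0.08},
    {"linear": [0,0,0.001],"roll": 0,"grip": 0.08},
  ],
)

```text
clock: 13.15
tool_pos: [582.2, -142.4, 62.7]
tcp_rot: [[-0.987, 0.162, -0.0], [0.162, 0.987, 0.0], [0.0, 0.0, -1.0]]
ft_force: [0.2, 0.0, 0.6]
opening: 0.937
grasp_force: 0.0
```

Request:
drive_tool(
  deltas=[
    {"linear": [0,0,0.015],"roll": 0,"grip": 0.08},
    {"linear": [0,0,0.04],"roll": 0,"grip": 0.0854},
    {"linear": [0,0,0.08],"roll": 0,"grip": 0.0854},
    {"linear": [0,0.01,0.115],"roll": 0,"grip": 0.0854},
    {"linear": [0,0.05,0.135],"roll": 0,"grip": 0.0854},
    {"linear": [0,0.1,0.135],"roll": 0,"grip": 0.0854},
    {"linear": [0,0.15,0.135],"roll": 0,"grip": 0.0854},
    {"linear": [0,0.2,0.135],"roll": 0,"grip": 0.0854},
  ],
)

```text
clock: 13.95
tool_pos: [582.5, 59.2, 200.0]
tcp_rot: [[-0.987, 0.162, 0.003], [0.162, 0.987, -0.0], [-0.003, 0.0, -1.0]]
ft_force: [1.5, 0.1, -0.5]
opening: 1.004
grasp_force: 0.0
```

Request:
drive_tool(
  deltas=[
    {"linear": [0.001,0.045,0],"roll": 0,"grip": 0.0854},
    {"linear": [0.002,0.09,0],"roll": 0,"grip": 0.0854},
    {"linear": [0.002,0.118,-0.005],"roll": 0,"grip": 0.0854},
    {"linear": [0.002,0.125,-0.03],"roll": 0,"grip": 0.0854},
    {"linear": [0.002,0.125,-0.06],"roll": 0,"grip": 0.0854},
    {"linear": [0.002,0.125,-0.08],"roll": 0,"grip": 0.0854},
    {"linear": [0.002,0.125,-0.08],"roll": 0,"grip": 0.0854},
    {"linear": [0.002,0.125,-0.08],"roll": 0,"grip": 0.0854},
  ],
)

```text
clock: 14.75
tool_pos: [584.6, 182.7, 118.9]
tcp_rot: [[-0.987, 0.162, 0.001], [0.162, 0.987, 0.0], [-0.001, 0.0, -1.0]]
ft_force: [-0.2, -0.8, 0.8]
opening: 1.004
grasp_force: 0.0
```

```bash
python3 - <<'E'
from h import *
a=snap('scene','s5')['image'][40:200,240:400,::-1]
b=load('s5')['image'][150:310,310:470,::-1]
cv2.imwrite('pics/v5.png',cv2.resize(np.hstack([a,b]),None,fx=2.5,fy=2.5,interpolation=cv2.INTER_CUBIC))
o=arm.get_obs();print(o['tool_pos'],o['ft_force'],o['opening'])
s=load('s5')
print('knob exp',(proj(s,[583,-142.5,111])-[310,150])*2.5+[400,0])
E
```

```text
[585.47694817 182.66436778 119.93158407] [0.25606974 0.20793575 0.27471955] 0.9956179744607769
knob exp [643. 164.]
```

View pics/v5.png

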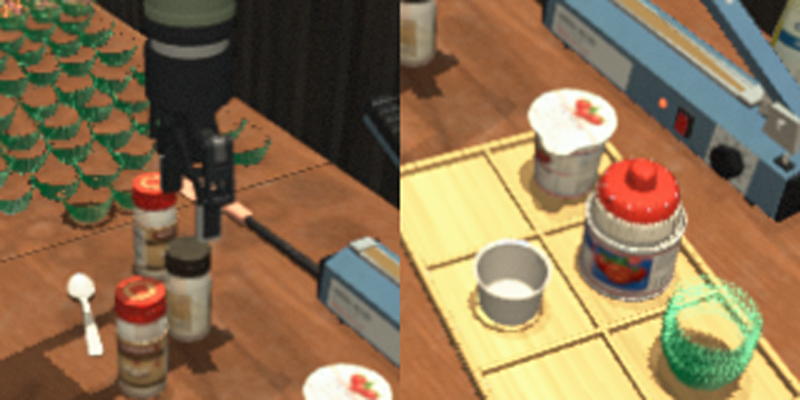

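The timer stands centred on the tin: its knob is at (643,164), as predicted. The gripper is above the short jar (188,260).

Request:
drive_tool(
  deltas=[
    {"linear": [-0.001,0.001,-0.02],"roll": 0,"grip": 0.0854},
    {"linear": [-0.001,0.001,-0.045],"roll": 0,"grip": 0.0854},
    {"linear": [-0.001,0.001,-0.06],"roll": 0,"grip": 0.0854},
    {"linear": [-0.001,0.001,-0.068],"roll": 0,"grip": 0.0854},
    {"linear": [-0.001,0.001,-0.07],"roll": 0,"grip": 0.0854},
    {"linear": [-0.001,0.001,-0.07],"roll": 0,"grip": 0.0854},
  ],
)

```text
clock: 15.4
tool_pos: [583.9, 183.6, 48.7]
tcp_rot: [[-0.987, 0.162, 0.001], [0.162, 0.987, 0.0], [-0.001, 0.0, -1.0]]
ft_force: [-0.3, 1.1, 0.1]
opening: 1.004
grasp_force: 0.0
```

Request:
drive_tool(
  deltas=[
    {"linear": [0,0,0],"roll": 0,"grip": 0.04},
    {"linear": [0,0,0],"roll": 0,"grip": 0.04},
    {"linear": [0,0,0],"roll": 0,"grip": 0.04},
    {"linear": [0,0,0],"roll": 0,"grip": 0.04},
    {"linear": [0,0,0],"roll": 0,"grip": 0.04},
    {"linear": [0,0,0],"roll": 0,"grip": 0.04},
    {"linear": [0,0,0],"roll": 0,"grip": 0.04},
  ],
)

```text
clock: 16.1
tool_pos: [584.1, 183.9, 49.0]
tcp_rot: [[-0.987, 0.162, 0.002], [0.162, 0.987, 0.001], [-0.002, 0.001, -1.0]]
ft_force: [-0.7, 0.8, 4.9]
opening: 0.489
grasp_force: 60.6
```

Request:
drive_tool(
  deltas=[
    {"linear": [0,0,0.02],"roll": 0,"grip": 0.04},
    {"linear": [0,0,0.06],"roll": 0,"grip": 0.04},
    {"linear": [0,0,0.1],"roll": 0,"grip": 0.04},
    {"linear": [-0.002,-0.01,0.13],"roll": 0,"grip": 0.04},
    {"linear": [-0.008,-0.035,0.15],"roll": 0,"grip": 0.04},
    {"linear": [-0.018,-0.07,0.15],"roll": 0,"grip": 0.04},
    {"linear": [-0.028,-0.11,0.15],"roll": 0,"grip": 0.04},
    {"linear": [-0.038,-0.15,0.15],"roll": 0,"grip": 0.04},
  ],
)

```text
clock: 16.9
tool_pos: [544.0, 32.4, 197.2]
tcp_rot: [[-0.987, 0.161, -0.001], [0.161, 0.987, -0.0], [0.001, -0.001, -1.0]]
ft_force: [0.6, -0.4, -0.6]
opening: 0.489
grasp_force: 60.8
```

Request:
drive_tool(
  deltas=[
    {"linear": [-0.012,-0.04,0],"roll": 0,"grip": 0.04},
    {"linear": [-0.024,-0.08,0],"roll": 0,"grip": 0.04},
    {"linear": [-0.036,-0.12,0],"roll": 0,"grip": 0.04},
    {"linear": [-0.048,-0.16,0],"roll": 0,"grip": 0.04},
    {"linear": [-0.06,-0.2,0],"roll": 0,"grip": 0.04},
    {"linear": [-0.07,-0.235,0],"roll": 0,"grip": 0.04},
    {"linear": [-0.077,-0.255,0],"roll": 0,"grip": 0.04},
    {"linear": [-0.079,-0.264,-0.01],"roll": 0,"grip": 0.04},
  ],
)

```text
clock: 17.7
tool_pos: [465.9, -232.8, 188.3]
tcp_rot: [[-0.986, 0.164, 0.001], [0.164, 0.986, -0.002], [-0.001, -0.001, -1.0]]
ft_force: [-0.1, 0.2, -0.8]
opening: 0.491
grasp_force: 60.8
```

Request:
drive_tool(
  deltas=[
    {"linear": [0,0,-0.03],"roll": 0,"grip": 0.04},
    {"linear": [0,0,-0.065],"roll": 0,"grip": 0.04},
    {"linear": [0,0,-0.095],"roll": 0,"grip": 0.04},
    {"linear": [0,0,-0.105],"roll": 0,"grip": 0.04},
    {"linear": [0,0,-0.105],"roll": 0,"grip": 0.04},
    {"linear": [0,0,-0.105],"roll": 0,"grip": 0.04},
  ],
)

```text
clock: 18.3
tool_pos: [467.0, -230.5, 83.7]
tcp_rot: [[-0.987, 0.161, 0.001], [0.161, 0.987, -0.001], [-0.001, -0.001, -1.0]]
ft_force: [1.0, -0.1, -0.4]
opening: 0.493
grasp_force: 60.8
```

Request:
drive_tool(
  deltas=[
    {"linear": [0,0,-0.012],"roll": 0,"grip": 0.04},
    {"linear": [0,0,-0.022],"roll": 0,"grip": 0.04},
    {"linear": [0,0,-0.027],"roll": 0,"grip": 0.04},
    {"linear": [0,0,-0.029],"roll": 0,"grip": 0.04},
    {"linear": [0,0,-0.03],"roll": 0,"grip": 0.04},
    {"linear": [0,0,-0.03],"roll": 0,"grip": 0.04},
    {"linear": [0,0,-0.03],"roll": 0,"grip": 0.04},
  ],
)

```text
clock: 19.0
tool_pos: [466.0, -230.0, 54.0]
tcp_rot: [[-0.987, 0.162, -0.001], [0.162, 0.987, 0.001], [0.001, 0.001, -1.0]]
ft_force: [-2.9, 2.1, 7.6]
opening: 0.489
grasp_force: 61.5
```

Request:
drive_tool(
  deltas=[
    {"linear": [0,0,0],"roll": 0,"grip": 0.04},
  ],
)

```text
clock: 19.1
tool_pos: [466.0, -230.1, 54.0]
tcp_rot: [[-0.987, 0.162, -0.001], [0.162, 0.987, 0.001], [0.001, 0.001, -1.0]]
ft_force: [-2.9, 2.2, 7.8]
opening: 0.487
grasp_force: 61.5
```

Request:
drive_tool(
  deltas=[
    {"linear": [0,0,0],"roll": 0,"grip": 0.044},
    {"linear": [0,0,0],"roll": 0,"grip": 0.05},
    {"linear": [0,0,0],"roll": 0,"grip": 0.06},
    {"linear": [0,0,0],"roll": 0,"grip": 0.075},
    {"linear": [0,0,0],"roll": 0,"grip": 0.075},
    {"linear": [0,0,0],"roll": 0,"grip": 0.075},
  ],
)

```text
clock: 19.7
tool_pos: [466.2, -230.4, 52.9]
tcp_rot: [[-0.987, 0.162, -0.0], [0.162, 0.987, 0.0], [0.0, 0.0, -1.0]]
ft_force: [-0.4, 0.6, 0.3]
opening: 0.878
grasp_force: 0.0
```

Request:
drive_tool(
  deltas=[
    {"linear": [0,0,0.02],"roll": 0,"grip": 0.08},
    {"linear": [0,0,0.06],"roll": 0,"grip": 0.0854},
    {"linear": [0,0,0.1],"roll": 0,"grip": 0.0854},
    {"linear": [0.01,0.03,0.13],"roll": 0,"grip": 0.0854},
    {"linear": [0.02,0.08,0.14],"roll": 0,"grip": 0.0854},
    {"linear": [0.035,0.13,0.14],"roll": 0,"grip": 0.0854},
    {"linear": [0.05,0.175,0.14],"roll": 0,"grip": 0.0854},
    {"linear": [0.06,0.22,0.14],"roll": 0,"grip": 0.0854},
  ],
)

```text
clock: 20.5
tool_pos: [527.0, -8.6, 193.5]
tcp_rot: [[-0.987, 0.162, 0.002], [0.162, 0.987, -0.0], [-0.002, 0.0, -1.0]]
ft_force: [0.8, 0.8, -0.5]
opening: 1.003
grasp_force: 0.0
```

Request:
drive_tool(
  deltas=[
    {"linear": [0.012,0.046,0],"roll": 0,"grip": 0.0854},
    {"linear": [0.024,0.092,0],"roll": 0,"grip": 0.0854},
    {"linear": [0.036,0.138,0],"roll": 0,"grip": 0.0854},
    {"linear": [0.048,0.184,0],"roll": 0,"grip": 0.0854},
    {"linear": [0.06,0.23,0],"roll": 0,"grip": 0.0854},
    {"linear": [0.072,0.27,0],"roll": 0,"grip": 0.0854},
    {"linear": [0.079,0.295,-0.02],"roll": 0,"grip": 0.0854},
    {"linear": [0.081,0.301,-0.05],"roll": 0,"grip": 0.0854},
  ],
)

```text
clock: 21.3
tool_pos: [609.5, 294.9, 145.1]
tcp_rot: [[-0.987, 0.158, 0.007], [0.158, 0.987, 0.003], [-0.006, 0.004, -1.0]]
ft_force: [1.1, 0.1, 0.8]
opening: 1.001
grasp_force: 0.0
```

Request:
drive_tool(
  deltas=[
    {"linear": [0,0,-0.01],"roll": 0,"grip": 0.0854},
    {"linear": [0,0,-0.01],"roll": 0,"grip": 0.0854},
    {"linear": [0,0,-0.01],"roll": 0,"grip": 0.0854},
    {"linear": [0,0,-0.01],"roll": 0,"grip": 0.0854},
  ],
)

```text
clock: 21.7
tool_pos: [608.5, 290.1, 135.1]
tcp_rot: [[-0.987, 0.163, 0.003], [0.163, 0.987, 0.001], [-0.003, 0.001, -1.0]]
ft_force: [-0.3, 0.2, -0.9]
opening: 0.998
grasp_force: 0.0
```

```bash
python3 - <<'E'
from h import *
a=snap('scene','s6')['image'][20:180,220:380,::-1]
b=load('s6')['image'][180:340,310:470,::-1]
cv2.imwrite('pics/v6.png',cv2.resize(np.hstack([a,b]),None,fx=2.5,fy=2.5,interpolation=cv2.INTER_CUBIC))
o=arm.get_obs();print(o['tool_pos'],o['ft_force'],o['opening'])
s=load('s6')
print('short cap exp',(proj(s,[467.1,-230.5,100])-[310,180])*2.5+[400,0])
E
```

```text
[608.55748183 290.14882906 135.23070835] [0.06206051 0.6023187  0.43132342] 1.0021794572832705
short cap exp [589.5  248.75]
```

View pics/v6.png

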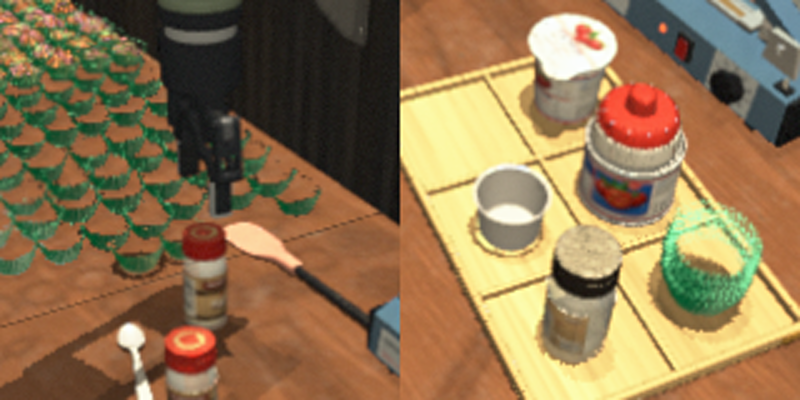

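The short jar stands in front-right, with its cap at (588,247) against a predicted (589,249). The gripper is above jar A (206,230).

Request:
drive_tool(
  deltas=[
    {"linear": [-0.001,0.001,-0.02],"roll": 0,"grip": 0.0854},
    {"linear": [-0.001,0.001,-0.045],"roll": 0,"grip": 0.0854},
    {"linear": [-0.001,0.001,-0.065],"roll": 0,"grip": 0.0854},
    {"linear": [-0.001,0.001,-0.077],"roll": 0,"grip": 0.0854},
    {"linear": [-0.001,0.001,-0.08],"roll": 0,"grip": 0.0854},
    {"linear": [-0.001,0.001,-0.08],"roll": 0,"grip": 0.0854},
  ],
)

```text
clock: 22.35
tool_pos: [606.7, 291.5, 53.5]
tcp_rot: [[-0.987, 0.162, 0.001], [0.162, 0.987, 0.0], [-0.001, 0.0, -1.0]]
ft_force: [0.8, -0.3, 0.5]
opening: 1.0
grasp_force: 0.0
```

Request:
drive_tool(
  deltas=[
    {"linear": [0,0,0],"roll": 0,"grip": 0.04},
    {"linear": [0,0,0],"roll": 0,"grip": 0.04},
    {"linear": [0,0,0],"roll": 0,"grip": 0.04},
    {"linear": [0,0,0],"roll": 0,"grip": 0.04},
    {"linear": [0,0,0],"roll": 0,"grip": 0.04},
    {"linear": [0,0,0],"roll": 0,"grip": 0.04},
    {"linear": [0,0,0],"roll": 0,"grip": 0.04},
  ],
)

```text
clock: 23.05
tool_pos: [607.3, 292.3, 54.4]
tcp_rot: [[-0.987, 0.161, 0.003], [0.161, 0.987, 0.001], [-0.002, 0.002, -1.0]]
ft_force: [-0.8, 2.1, 5.1]
opening: 0.506
grasp_force: 61.0
```

Request:
drive_tool(
  deltas=[
    {"linear": [0,0,0.02],"roll": 0,"grip": 0.04},
    {"linear": [0,0,0.06],"roll": 0,"grip": 0.04},
    {"linear": [0,0,0.1],"roll": 0,"grip": 0.04},
    {"linear": [-0.003,-0.01,0.13],"roll": 0,"grip": 0.04},
    {"linear": [-0.012,-0.035,0.15],"roll": 0,"grip": 0.04},
    {"linear": [-0.023,-0.07,0.15],"roll": 0,"grip": 0.04},
    {"linear": [-0.036,-0.11,0.15],"roll": 0,"grip": 0.04},
    {"linear": [-0.05,-0.15,0.15],"roll": 0,"grip": 0.04},
  ],
)

```text
clock: 23.85
tool_pos: [554.7, 140.1, 201.9]
tcp_rot: [[-0.987, 0.161, -0.002], [0.161, 0.987, -0.001], [0.002, -0.001, -1.0]]
ft_force: [0.7, -0.4, -1.2]
opening: 0.507
grasp_force: 61.1
```

Request:
drive_tool(
  deltas=[
    {"linear": [-0.013,-0.04,0],"roll": 0,"grip": 0.04},
    {"linear": [-0.026,-0.08,0],"roll": 0,"grip": 0.04},
    {"linear": [-0.04,-0.12,0],"roll": 0,"grip": 0.04},
    {"linear": [-0.052,-0.155,0],"roll": 0,"grip": 0.04},
    {"linear": [-0.056,-0.166,-0.02],"roll": 0,"grip": 0.04},
    {"linear": [-0.056,-0.166,-0.06],"roll": 0,"grip": 0.04},
    {"linear": [-0.056,-0.166,-0.1],"roll": 0,"grip": 0.04},
    {"linear": [-0.056,-0.166,-0.11],"roll": 0,"grip": 0.04},
  ],
)

```text
clock: 24.65
tool_pos: [494.7, -23.7, 87.6]
tcp_rot: [[-0.987, 0.162, -0.012], [0.162, 0.987, 0.002], [0.012, 0.0, -1.0]]
ft_force: [-0.5, -0.2, -1.9]
opening: 0.503
grasp_force: 61.2
```

Request:
drive_tool(
  deltas=[
    {"linear": [0,0,0],"roll": 0,"grip": 0.04},
    {"linear": [0,0,0],"roll": 0,"grip": 0.04},
    {"linear": [0,0,0],"roll": 0,"grip": 0.04},
  ],
)

```text
clock: 24.95
tool_pos: [502.3, -24.7, 95.3]
tcp_rot: [[-0.987, 0.161, 0.004], [0.161, 0.987, -0.001], [-0.004, -0.0, -1.0]]
ft_force: [-0.5, -0.2, -0.9]
opening: 0.503
grasp_force: 61.2
```

Request:
drive_tool(
  deltas=[
    {"linear": [0,0.001,-0.012],"roll": 0,"grip": 0.04},
    {"linear": [0,0.001,-0.024],"roll": 0,"grip": 0.04},
    {"linear": [0,0.001,-0.031],"roll": 0,"grip": 0.04},
    {"linear": [0,0.001,-0.034],"roll": 0,"grip": 0.04},
    {"linear": [0,0.001,-0.036],"roll": 0,"grip": 0.04},
    {"linear": [0,0.001,-0.036],"roll": 0,"grip": 0.04},
    {"linear": [0,0.001,-0.036],"roll": 0,"grip": 0.04},
  ],
)

```text
clock: 25.65
tool_pos: [499.9, -23.1, 59.3]
tcp_rot: [[-0.987, 0.161, -0.002], [0.161, 0.987, 0.0], [0.002, 0.0, -1.0]]
ft_force: [-8.1, 2.1, 20.4]
opening: 0.503
grasp_force: 63.1
```

Request:
drive_tool(
  deltas=[
    {"linear": [0.001,0,0.001],"roll": 0,"grip": 0.04},
    {"linear": [0.001,0,0.001],"roll": 0,"grip": 0.045},
    {"linear": [0.001,0,0.001],"roll": 0,"grip": 0.05},
    {"linear": [0.001,0,0.001],"roll": 0,"grip": 0.06},
    {"linear": [0.001,0,0.001],"roll": 0,"grip": 0.075},
    {"linear": [0.001,0,0.001],"roll": 0,"grip": 0.075},
    {"linear": [0.001,0,0.001],"roll": 0,"grip": 0.075},
  ],
)

```text
clock: 26.35
tool_pos: [501.2, -23.4, 57.8]
tcp_rot: [[-0.987, 0.162, -0.0], [0.162, 0.987, 0.0], [0.0, -0.0, -1.0]]
ft_force: [0.4, -0.5, 0.1]
opening: 0.879
grasp_force: 0.0
```

Request:
drive_tool(
  deltas=[
    {"linear": [0,0,0.02],"roll": 0,"grip": 0.08},
    {"linear": [0,0,0.06],"roll": 0,"grip": 0.0854},
    {"linear": [0,0,0.1],"roll": 0,"grip": 0.0854},
    {"linear": [0,0.03,0.13],"roll": 0,"grip": 0.0854},
    {"linear": [-0.01,0.08,0.14],"roll": 0,"grip": 0.0854},
    {"linear": [-0.02,0.13,0.14],"roll": 0,"grip": 0.0854},
    {"linear": [-0.03,0.175,0.14],"roll": 0,"grip": 0.0854},
    {"linear": [-0.04,0.22,0.14],"roll": 0,"grip": 0.0854},
  ],
)

```text
clock: 27.15
tool_pos: [460.6, 198.5, 198.4]
tcp_rot: [[-0.987, 0.162, 0.001], [0.162, 0.987, 0.0], [-0.001, 0.001, -1.0]]
ft_force: [0.9, 0.2, 0.7]
opening: 1.0
grasp_force: 0.0
```

Request:
drive_tool(
  deltas=[
    {"linear": [-0.02,0.05,0],"roll": 0,"grip": 0.0854},
    {"linear": [-0.03,0.09,0],"roll": 0,"grip": 0.0854},
    {"linear": [-0.03,0.11,0],"roll": 0,"grip": 0.0854},
    {"linear": [-0.03,0.11,0],"roll": 0,"grip": 0.0854},
  ],
)

```text
clock: 27.55
tool_pos: [430.5, 309.1, 198.0]
tcp_rot: [[-0.988, 0.157, 0.0], [0.157, 0.988, 0.001], [-0.0, 0.001, -1.0]]
ft_force: [0.7, -0.8, 0.7]
opening: 0.998
grasp_force: 0.0
```

```bash
python3 - <<'E'
from h import *
a=snap('scene','s7')['image'][170:330,300:460,::-1]
b=snap('top','t7')['image'][130:290,320:480,::-1]
cv2.imwrite('pics/v7.png',cv2.resize(np.hstack([a,b]),None,fx=2.5,fy=2.5,interpolation=cv2.INTER_CUBIC))
for n,p in dict(tall=[501.8,-23.4,111],short=[467.1,-230.5,101],pot=[484.5,-127,45],timer=[583.1,-143,111],tub=[601,-39.1,76]).items():
  print(n,(proj(load('s7'),p)-[300,170])*2.5,(proj(load('t7'),p)-[320,130])*2.5+[400,0])
E
```

```text
tall [83.5 59.5] [489.   189.75]
short [214.5  272.75] [719.75 225.25]
pot [137.5 215. ] [590.75 216.25]
timer [268.75 114.25] [617.5  98.5]
tub [196.    63.25] [498.   91.5]
```

View pics/v7.png

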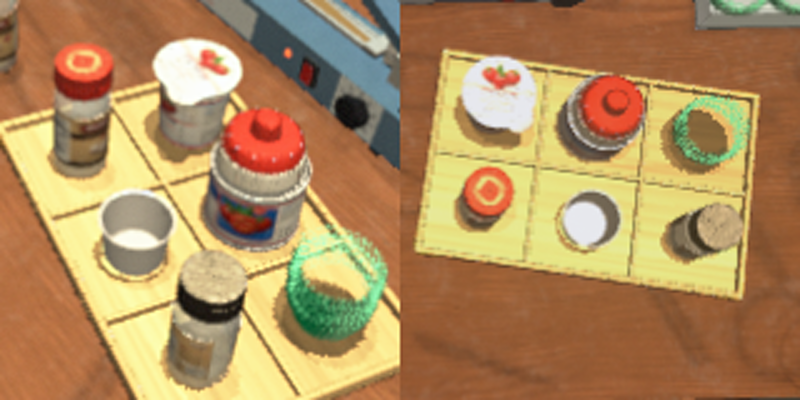

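In both views everything stands upright where predicted, within 1–2 mm: tall jar cap (84,60)/(488,190), short jar (213,271)/(719,228), pot (137,215)/(591,219), timer knob (267,120)/(617,100). Tub, tin and cups haven't moved. Handing in.

```bash
python3 -c "
from workcell import arm
print(arm.sign_off())"
```

```text
the job is handed in; nothing more can be done
None
```

The job is handed in (no verdict came back): in the last pictures the pot, tall jar and short jar stood upright in the front-row compartments before the tin, tub and cups, the timer stood centred on the tin, and the back row had not moved.

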